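Set out the dressing bottles in order

TASK

Move the four dressing bottles from the coasters on the wooden refill carrier into the cells of the steel serving rack, one bottle to a cell, keeping their order from the red knob: the bottle nearest the carrier's red knob goes into the cell nearest the rack's red knob, the next one into the next cell, and so on. Set each down gently, standing upright on the floor of its cell, never dropped or knocked over, and leave all four released and at rest.

Things in the scene. Friction and masses are not known exactly. Their poses are not given: they have to be found in the camera images.
- green_centre (a point): Centre, half-way up, of the loose green dressing bottle: upright, round, 90 mm tall, about 150 g, green with a black nozzle and a thin black band near its foot. Body 44 mm across and straight from the foot (45 mm below this point) to 17 mm above this point; then a 32 mm cap and the nozzle. z is up. It starts standing on the coaster of its colour.
- yellow_centre (a point): Centre, half-way up, of the loose yellow dressing bottle: upright, round, 90 mm tall, about 150 g, yellow with a black nozzle and a thin black band near its foot. Body 44 mm across and straight from the foot (45 mm below this point) to 17 mm above this point; then a 32 mm cap and the nozzle. z is up. It starts standing on the coaster of its colour.
- blue_centre (a point): Centre, half-way up, of the loose blue dressing bottle: upright, round, 90 mm tall, about 150 g, blue with a black nozzle and a thin black band near its foot. Body 44 mm across and straight from the foot (45 mm below this point) to 17 mm above this point; then a 32 mm cap and the nozzle. z is up. It starts standing on the coaster of its colour.
- white_centre (a point): Centre, half-way up, of the loose white dressing bottle: upright, round, 90 mm tall, about 150 g, white with a black nozzle and a thin black band near its foot. Body 44 mm across and straight from the foot (45 mm below this point) to 17 mm above this point; then a 32 mm cap and the nozzle. z is up. It starts standing on the coaster of its colour.
- coaster_green: Fixed round green coaster, 68 mm across, 6 mm thick; origin: centre of its underside, 8 mm above the table. Four lie in a row, 80 mm apart, in any colour order, on the wooden carrier (370 x 100 mm). y points along the row to the carrier end with the red knob: always the robot's left (+y within 20 degrees). That knob (26 mm wide, top 28 mm up) is 65 mm beyond the last coaster's centre.
- coaster_yellow: Fixed round yellow coaster, 68 mm across, 6 mm thick; origin: centre of its underside, 8 mm above the table. Four lie in a row, 80 mm apart, in any colour order, on the wooden carrier (370 x 100 mm). y points along the row to the carrier end with the red knob: always the robot's left (+y within 20 degrees). That knob (26 mm wide, top 28 mm up) is 65 mm beyond the last coaster's centre.
- coaster_blue: Fixed round blue coaster, 68 mm across, 6 mm thick; origin: centre of its underside, 8 mm above the table. Four lie in a row, 80 mm apart, in any colour order, on the wooden carrier (370 x 100 mm). y points along the row to the carrier end with the red knob: always the robot's left (+y within 20 degrees). That knob (26 mm wide, top 28 mm up) is 65 mm beyond the last coaster's centre.
- coaster_white: Fixed round white coaster, 68 mm across, 6 mm thick; origin: centre of its underside, 8 mm above the table. Four lie in a row, 80 mm apart, in any colour order, on the wooden carrier (370 x 100 mm). y points along the row to the carrier end with the red knob: always the robot's left (+y within 20 degrees). That knob (26 mm wide, top 28 mm up) is 65 mm beyond the last coaster's centre.
- rack: Fixed steel rack, 420 (y) x 100 mm (x), left or right of the carrier; origin: centre of its underside, on the table. Four open cells, centres at y = +120, +40, -40, -120 mm, x = 0; each 76 (y) x 80 mm (x) inside, floor 6 mm and wall tops 22 mm above the table, walls 4 mm thick. y is within 20 degrees of the robot's left. A knob stands at each end, one red, one grey.
- red_knob: Fixed red knob on one end of the steel rack (either end: y = +185 or -185 mm in the rack's frame), 26 mm across, 20 mm tall; origin: centre of its underside, 6 mm above the table, 65 mm from the centre of the nearest cell. A like grey knob stands at the other end.
Mind the look-alikes: they are no part of the job. What is shaped like the part that bears blue_centre but pink is not meant. Of the things shaped like the part that bears green_centre, the green one is meant.

How it is judged:
By the outcome, as a careful person would: the job done as asked, in the order asked, and still so for the second after the job is handed in, with the robot touching nothing.
It also fails if it takes over 128 s, if anything falls off the work surface, if the arm or the gripper's body presses on something with over 40 N, if the wrist force passes 120 N, or if a joint passes its speed limit or range.

ROBOT

A 6-joint arm with a two-finger parallel gripper is mounted at the origin on the work surface. World frame = base frame: x ahead of the robot, y to its left, z up, the work surface at z = 0. Lengths are in m, angles in rad, forces in N, time in s.
With the tool pointing down it reaches from about 0.325 to 0.775 m from the base axis. Payload 5.5 kg.
Tool frame: the origin (TCP) lies at the very end of the fingers, on their centre line; the grasp point (between the pads) lies r.grip_point_offset behind it (r.grip_point_offset is the distance from the TCP to the grasp point, in m); z points along the fingers, y is the line along which they close (so a half turn about z gives the same grasp; the last joint's range is limited). The gripper opens to 88 mm and grips with 3 to 60 N. Pads are 20 mm wide; open, the fingers measure 115 mm over their backs; the gripper's body (75 mm by 178 mm) begins 61 mm behind the grasp point.
Start: joints at [1.278, 0.091, 1.231, -0, 1.82, -0.057], TCP at [0.14, 0.583, 0.192] pointing down, gripper open.
Joint ranges: [-2.87, 2.87], [-0.86, 2.18], [0.17, 2.46], [-1.51, 4.65], [0.06, 2.69], [-2.65, 2.65]. Speed limits (rad/s): [2.57, 2.57, 3.01, 3.14, 3.14, 3.14].

INTERFACE

Orientations are given as a 3x3 rotation matrix whose columns are the frame's x, y, z axes.
In Python, from cell import r, kin, viewer, readout gives the robot as it stands. Calls block until the motion is done:
- r.reach(position, orientation): joint-space move of the TCP to a pose.
- r.movel(position, attitude=None, velocity=0.15, threshold=None): straight line of the TCP; attitude=None keeps the orientation; velocity is the mean speed in m/s. With threshold (N) it stops when the force on the tool has changed by that much, and returns True; else False.
- r.move_joints(angles): joint-space move.
- r.set_gripper(opening, squeeze=None): finger opening in m; squeeze is the grip in N (None keeps the last); returns when the fingers have stopped.
- r.hold(seconds).
- kin.solve_ik(position, orientation): joint angles nearest the present ones, or None.
- viewer.capture(name): name is "side" or "top" or "wrist"; returns a dict with "color" (400x640x3 uint8, red, green, blue), "depth" (400x640 float32, m along the optical axis (not along the pixel's ray), 0 where there is no reading), "fovy" (degrees; the focal length in pixels is half the picture's height over the tangent of half this angle, whatever the lens; pixels are square), "cx", "cy" (the principal point, pixels), "world_to_cam" (4x4, takes a point from world to camera coordinates). Camera axes: x right, y down, z forward; pixel columns grow to the right and rows downward; lengths in m; the calibration is good to about 2 mm. A picture is of the moment at which its call begins.
A pose or a line that the arm cannot do raises r.MotionError and nothing moves.
- r.sign_off(): hands the job in; it is judged then, once.
Readings, each from a call of its own:
- readout.current_clock(): time.
- readout.current_q(): joint angles.
- readout.current_qd(): joint speeds.
- readout.current_effort(): joint torques, N m.
- readout.current_eef_pos(): TCP position.
- readout.current_ee_rot(): TCP orientation.
- readout.current_ft_force(): force on the tool from outside, world axes, zero at the start.
- readout.current_torque(): the same for the moment, N m.
- readout.current_width(): finger opening in m.
- readout.current_gripper_force(): force on a finger pad.
Only numpy, scipy, OpenCV 4.12 (cv2) and the standard library are available. Lean on these libraries where they do the work, as an engineer would, in place of code of your own. Each camera call takes 0.05 s, during which the arm holds its last target. There are 200 camera calls.

## Working session

There is one attempt and no reset: what is moved stays moved. The work goes in short steps, each a Python script; the robot and the scene stay as the last script left them, time stands still between calls to the robot, and variables do not carry over. Pictures are saved under pics/ and viewed, at most 14 in all, crops included, and the job is handed in when it is done.

```bash
ls; mkdir -p pics; python3 - <<'E'
from cell import r, kin, viewer, readout
import cv2, numpy as np
for n in ("top","side"):
    c=viewer.capture(n); cv2.imwrite(f"pics/{n}0.png",c["color"][:,:,::-1]); np.savez(f"{n}0.npz",**c)
    print(n,c["fovy"],c["cx"],c["cy"],np.round(c["world_to_cam"],3).tolist())
print(r.grip_point_offset, readout.current_clock(), readout.current_ee_rot())
E
```

```text
pics
top 50.53348261381877 317.33520329628396 198.35951814307077 [[0.048, -0.999, -0.003, -0.011], [-0.97, -0.046, -0.241, 0.535], [0.24, 0.015, -0.971, 0.923], [0.0, 0.0, 0.0, 1.0]]
side 55.06347049944971 325.7206025575365 203.09338838841472 [[-0.95, -0.312, -0.018, 0.512], [-0.166, 0.551, -0.818, 0.148], [0.265, -0.774, -0.575, 1.01], [0.0, 0.0, 0.0, 1.0]]
0.0187 0.1 [[-9.72324897e-01  2.33632288e-01 -4.98126488e-04]
 [ 2.33632798e-01  9.72323507e-01 -1.64691545e-03]
 [ 9.95674673e-05 -1.71771558e-03 -9.99998520e-01]]
```

View pics/top0.png

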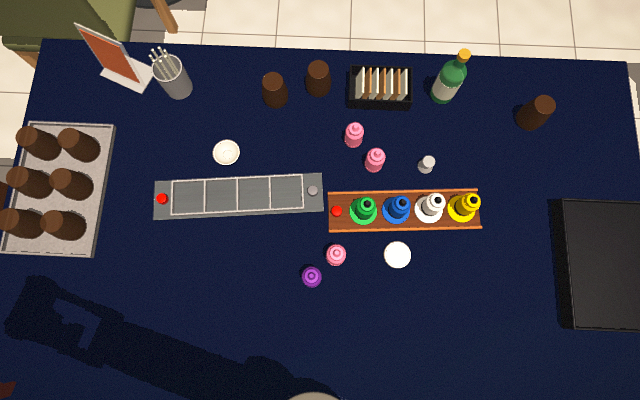

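View pics/side0.png

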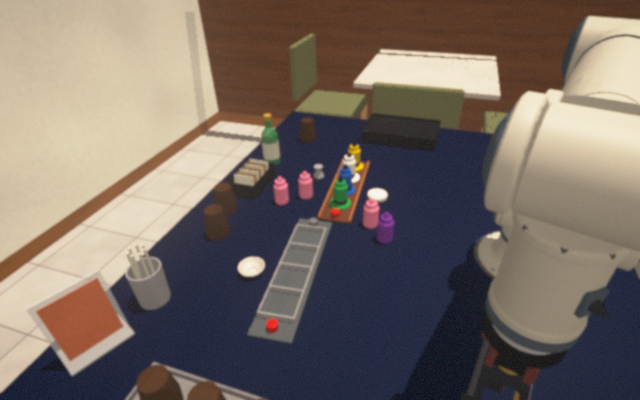

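Candidates: the four bottles on the carrier are green (363,210), blue (397,208), white (431,207) and yellow (465,207). The look-alikes are pink bottles at (355,134), (375,159) and (336,254), a purple one at (311,276), and a large green glass bottle at (448,78). The carrier's red knob is at (336,211) and the rack's red knob at (162,198), both on the left, with the grey knob at (313,190). I choose the four that stand on the coasters, in the order green, blue, white, yellow.

```bash
cat > h.py <<'E'
import numpy as np, cv2
def cloud(c):
    H,W=c["depth"].shape; f=H/2/np.tan(np.radians(c["fovy"])/2)
    u,v=np.meshgrid(np.arange(W),np.arange(H)); d=c["depth"]
    P=np.stack([(u-c["cx"])/f*d,(v-c["cy"])/f*d,d],-1)
    T=c["world_to_cam"]; return (P-T[:3,3])@T[:3,:3]   # R^T (P - t)
def masks(c):
    hsv=cv2.cvtColor(np.ascontiguousarray(c["color"]),cv2.COLOR_RGB2HSV).astype(int); h,s,v=hsv[...,0],hsv[...,1],hsv[...,2]
    return dict(red=((h<6)|(h>174))&(s>200)&(v>120),green=(h>45)&(h<75)&(s>120)&(v>60),blue=(h>100)&(h<118)&(s>150)&(v>110),
      yellow=(h>24)&(h<34)&(s>150)&(v>120),white=(s<50)&(v>150))
E
python3 - <<'E'
import numpy as np,cv2
from h import *
c=dict(np.load("top0.npz")); P=cloud(c); M=masks(c)
box=np.zeros((400,640),bool); box[185:235,150:485]=1
for k,m in M.items():
    m=m&box&(c["depth"]>0)
    if k=="red":
        n,l,st,ce=cv2.connectedComponentsWithStats(m.astype(np.uint8))
        for i in range(1,n):
            if st[i,4]>20: q=P[l==i]; print(k,ce[i],st[i,4],np.median(q,0).round(4),q[:,2].max().round(3))
    else:
        if k=="white": m[:, :410]=0; m[:,450:]=0
        q=P[m]; co=q[(q[:,2]>.008)&(q[:,2]<.02)]; 
        print(k,len(q),"coaster",len(co),"fit",cv2.minEnclosingCircle((co[:,:2]*1000).astype(np.float32)))
        sh=q[(q[:,2]>.068)&(q[:,2]<.082)]; print("  shoulder",len(sh),cv2.minEnclosingCircle((sh[:,:2]*1000).astype(np.float32)))
# rack: height 3..30mm above table
z=P[...,2]; b=np.zeros_like(box); b[165:228,148:326]=1
m=b&(z>.004)&(z<.03)&(c["depth"]>0); q=(P[m][:,:2]*1000).astype(np.float32)
print("rack",len(q),cv2.minAreaRect(q), "table z",np.median(z[100:110,200:240]))
w=b&(z>.017)&(z<.024); print(w.sum(),cv2.minAreaRect((P[w][:,:2]*1000).astype(np.float32)))
cv2.imwrite("pics/crop.png",cv2.resize(c["color"][170:245,310:500,::-1],None,fx=4,fy=4,interpolation=cv2.INTER_CUBIC))
E
```

```text
red [161.75824176 198.18681319] 91 [0.5272 0.3938 0.0246] 0.03
red [336.19791667 210.80208333] 96 [ 0.5154 -0.031   0.0266] 0.031
green 574 coaster 241 fit ((521.6688842773438, -96.1882553100586), 34.061561584472656)
  shoulder 119 ((520.1227416992188, -97.8666763305664), 21.59207534790039)
blue 486 coaster 237 fit ((526.7725830078125, -176.1400909423828), 33.54561996459961)
  shoulder 105 ((527.1491088867188, -177.64520263671875), 21.772706985473633)
yellow 305 coaster 174 fit ((536.3262329101562, -334.53173828125), 32.67448425292969)
  shoulder 42 ((533.9991455078125, -338.1211853027344), 18.875593185424805)
white 528 coaster 262 fit ((531.3212890625, -256.04022216796875), 34.00299835205078)
  shoulder 105 ((536.7257690429688, -257.1330871582031), 21.972332000732422)
rack 4930 ((548.9033813476562, 212.5662841796875), (151.29898071289062, 421.0246887207031), 2.683684825897217) table z -0.0012220838655704076
848 ((546.7548828125, 214.54452514648438), (89.6131362915039, 390.91192626953125), 5.694438457489014)
```

View pics/crop.png

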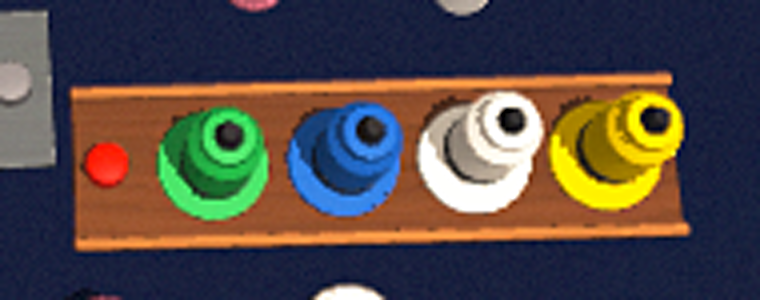

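The crop shows the order from the red knob (105,165): green (213,155), blue (347,150), white (480,145), yellow (620,145), each on the coaster of its colour. Next I take a closer wrist view of the rack and the carrier.

```bash
cat >> h.py <<'E'
def down(a):  # tool pointing down, tool y at angle a about world z
    y=np.array([np.cos(a),np.sin(a),0]); z=np.array([0,0,-1.]); return np.stack([np.cross(y,z),y,z],1)
E
python3 - <<'E'
from cell import r, kin, viewer, readout
from h import *
for n,p in (("rack",(0.50,0.21,0.32)),("car",(0.48,-0.21,0.32))):
    r.reach(p,down(-0.06)); 
    c=viewer.capture("wrist"); np.savez(f"{n}.npz",**c); cv2.imwrite(f"pics/{n}.png",c["color"][:,:,::-1]); print(readout.current_clock(),readout.current_q().round(2) if hasattr(readout.current_q(),'round') else readout.current_q())
E
```

```text
2.0833 [0.34 0.   1.09 0.   2.05 0.39]
3.6833 [-0.48 -0.05  1.14  0.    2.05 -0.42]
```

```bash
python3 -c "
import cv2,numpy as np
a=np.vstack([cv2.imread('pics/rack.png'),cv2.imread('pics/car.png')]); cv2.imwrite('pics/both.png',cv2.resize(a,None,fx=.75,fy=.75,interpolation=cv2.INTER_AREA))"
```

```text
(no output)
```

View pics/both.png

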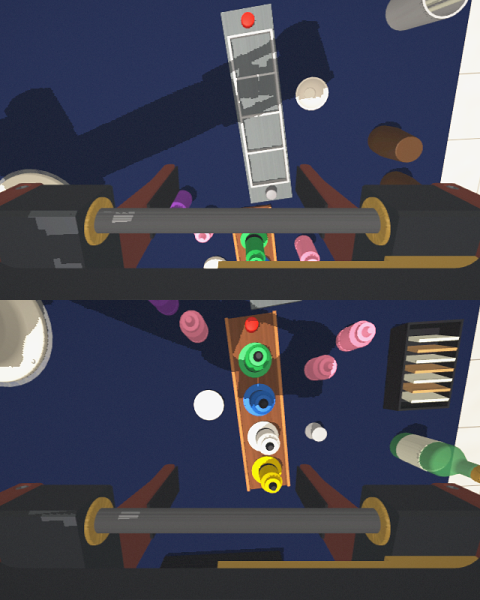

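The upper view has the rack with its red knob at (248,19), far end, and the grey knob at (271,193). The lower one has the carrier with its red knob at (252,325), then green (256,357), blue (260,400), white (264,437) and yellow (268,473).

```bash
python3 - <<'E'
from h import *
def circ(q): 
    (x,y),rr=cv2.minEnclosingCircle((q[:,:2]*1000).astype(np.float32)); return round(x,1),round(y,1),round(rr,1),len(q)
tp=dict(np.load("top0.npz")); ra=dict(np.load("rack.npz")); ca=dict(np.load("car.npz"))
for n,c in (("top",tp),("rack",ra),("car",ca)):
    P=cloud(c); ok=c["depth"]>0; X,Y,Z=P[...,0],P[...,1],P[...,2]
    print(n)
    for nm,x,y in (("red",.527,.394),("grey",.55,.03),("carred",.515,-.031)):
        for _ in range(3):
            m=ok&(np.hypot(X-x,Y-y)<.022)&(Z>.020)&(Z<.033)
            if m.sum()<5: break
            x,y=P[m][:,0].mean(),P[m][:,1].mean()
        if m.sum()>5: print(" ",nm,circ(P[m]),Z[m].max().round(3))
    for nm,x,y in (("green",.521,-.097),("blue",.527,-.177),("white",.532,-.257),("yellow",.536,-.336)):
        m=ok&(np.hypot(X-x,Y-y)<.032)&(Z>.070)&(Z<.079)
        if m.sum()>9: print(" ",nm,"shoulder",circ(P[m]))
        m=ok&(np.hypot(X-x,Y-y)<.032)&(Z>.096)
        if m.sum()>5: print("      nozzle",circ(P[m]),Z[m].max().round(3))
    if n!="car":
        b=ok&(Z>.019)&(Z<.0235)&(X>.47)&(X<.62)&(Y>.04)&(Y<.375); print("  walls",cv2.minAreaRect((P[b][:,:2]*1000).astype(np.float32)),b.sum())
E
```

```text
top
  red (528.7, 396.9, 13.3, 85) 0.03
  grey (565.4, 28.0, 13.5, 82) 0.029
  carred (516.5, -31.8, 12.6, 87) 0.031
  green shoulder (520.2, -98.0, 21.7, 94)
      nozzle (520.4, -98.0, 7.3, 33) 0.106
  blue shoulder (527.5, -177.8, 22.1, 94)
      nozzle (527.0, -177.4, 7.4, 33) 0.106
  white shoulder (537.4, -258.1, 22.6, 94)
      nozzle (536.7, -256.8, 7.3, 33) 0.106
  yellow shoulder (540.8, -337.8, 21.9, 92)
      nozzle (540.0, -337.3, 6.9, 30) 0.106
  walls ((546.736328125, 212.43978881835938), (89.4817886352539, 322.8005676269531), 5.908743858337402) 569
rack
  red (529.0, 393.4, 18.0, 291) 0.029
  grey (563.9, 37.3, 17.7, 175) 0.028
  green shoulder (521.1, -94.8, 22.1, 175)
  walls ((547.8594970703125, 208.18670654296875), (88.28909301757812, 338.13409423828125), 5.731435775756836) 1666
car
  carred (516.5, -29.9, 12.8, 286) 0.031
  green shoulder (520.7, -95.6, 21.9, 241)
      nozzle (520.7, -96.1, 7.8, 118) 0.107
  blue shoulder (527.5, -175.8, 22.0, 212)
      nozzle (527.1, -180.9, 31.7, 33921) 0.473
  white shoulder (536.8, -255.1, 21.9, 187)
      nozzle (537.0, -255.3, 8.0, 89) 0.106
  yellow shoulder (540.6, -336.1, 22.1, 185)
      nozzle (540.6, -335.0, 7.3, 81) 0.105
```

```bash
cat > job.py <<'E'
from cell import r, kin, viewer, readout
from h import *
B=dict(green=(.5205,-.0966),blue=(.5274,-.1766),white=(.5370,-.2562),yellow=(.5407,-.3367))
RC=np.array([.5473,.2118]); RA=np.radians(5.7); CA=np.radians(3.5); UP=.20; G=.042; D=G-.008
def move(k,i):
    x,y=B[k]; r.set_gripper(.085)
    r.reach((x,y,UP),down(CA)); r.movel((x,y,G),velocity=.12)
    r.set_gripper(0.0,15); print(k,"grip",readout.current_width(),readout.current_gripper_force())
    r.movel((x,y,G+.03),velocity=.06); r.movel((x,y,UP),velocity=.15)
    print(" held",readout.current_width(),readout.current_clock())
    s=.12-.08*i; px,py=RC+s*np.array([-np.sin(RA),np.cos(RA)])
    r.reach((px,py,UP),down(RA)); r.movel((px,py,D+.012),velocity=.12); r.hold(.3)
    hit=r.movel((px,py,D-.004),velocity=.015,threshold=1.5)
    print(" down",hit,readout.current_eef_pos(),"nominal",D,readout.current_width())
    r.set_gripper(.07); r.hold(.2)
    r.movel((px,py,UP),velocity=.12); print(" clock",readout.current_clock())
E
python3 - <<'E'
from job import *
move("green",0)
for n in ("top","wrist"):
    c=viewer.capture(n); np.savez(f"{n}1.npz",**c); cv2.imwrite(f"pics/{n}1.png",c["color"][:,:,::-1])
E
```

```text
green grip 0.04325421492680802 15.004970133304596
 held 0.04342510040577221 8.5333
 down True [0.53539553 0.33116245 0.03399288] nominal 0.034 0.04294837316378729
 clock 14.9667
```

View pics/top1.png

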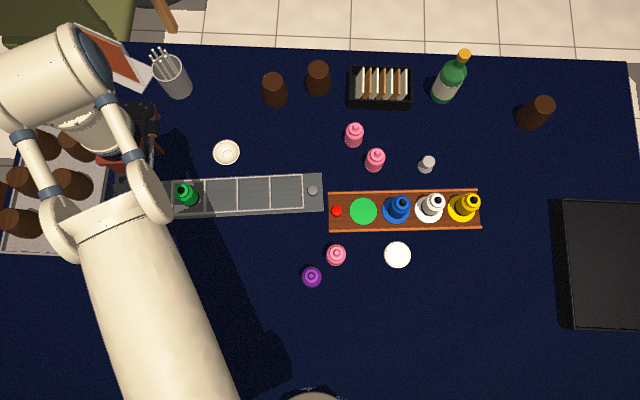

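The green bottle (187,195) stands upright in the leftmost cell, next to the red end, and the others haven't moved. Contact came at exactly the nominal height, so I'll carry on with the rest.

```bash
python3 - <<'E'
from job import *
for i,k in enumerate(("blue","white","yellow"),1): move(k,i)
r.reach((.42,-.2,.3),down(CA))
c=viewer.capture("top"); cv2.imwrite("pics/top2.png",c["color"][:,:,::-1])
P=cloud(c); X,Y,Z=P[...,0],P[...,1],P[...,2]
for i in range(4):
    s=.12-.08*i; x,y=RC+s*np.array([-np.sin(RA),np.cos(RA)])
    m=(np.hypot(X-x,Y-y)<.035)&(Z>.088)&(Z<.12); print(i,(x,y),m.sum(),P[m].mean(0) if m.any() else None,Z[m].max() if m.any() else None)
print(readout.current_clock())
E
```

```text
blue grip 0.04275966653399648 15.006627291440964
 held 0.04327902312451657 21.225
 down True [0.5433214  0.25158035 0.0339859 ] nominal 0.034 0.043116676388080984
 clock 27.6583
white grip 0.043005215597929844 15.004687160253525
 held 0.04296843770325983 33.8167
 down True [0.55128206 0.17196183 0.03395399] nominal 0.034 0.04288957045436803
 clock 40.25
yellow grip 0.04287931460722672 15.00805288553238
 held 0.04327969540683385 46.4167
 down True [0.55921204 0.09241306 0.03397064] nominal 0.034 0.04311621381102331
 clock 52.8583
0 (np.float64(0.5353816300307633), np.float64(0.3312066683953471)) 31 [0.53371661 0.32802522 0.09290354] 0.09883177327392507
1 (np.float64(0.5433272100102544), np.float64(0.251602222798449)) 32 [0.54168868 0.24900833 0.09269475] 0.09894815496269842
2 (np.float64(0.5512727899897456), np.float64(0.17199777720155093)) 31 [0.54945716 0.16972203 0.09265931] 0.09843334408609859
3 (np.float64(0.5592183699692367), np.float64(0.09239333160465284)) 28 [0.55709234 0.09080318 0.0929956 ] 0.09624630124324546
54.1917
```

View pics/top2.png

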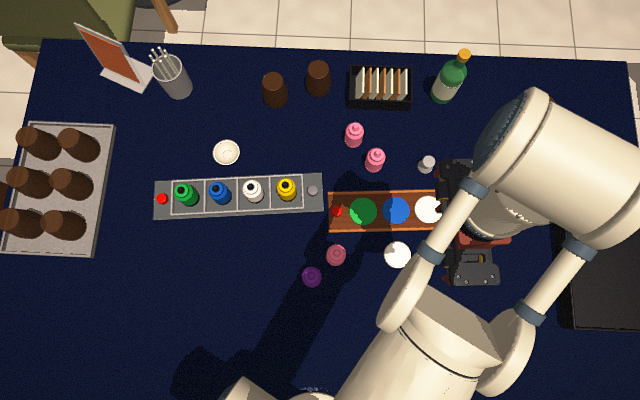

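All four stand upright in their cells in the order green (187,194), blue (220,192), white (253,190), yellow (287,188) from the red knob (162,198). The robot is clear of everything.

```bash
python3 -c "
from cell import r
print(r.sign_off())"
```

```text
the job is handed in; nothing more can be done
None
```

All four bottles stand upright and released in the rack cells, in the order green, blue, white, yellow from the red knob, and the job was handed in at about 54 s.

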